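# Tuck a rain diverter under the shingle of a nest-box roof and hold it down

## Task

The lift-off roof of a twin nest box has an L-shaped aluminium rain diverter fitted in one bay; the other bay has only blue chalk marks. Pick up the loose diverter from the bench and slide its flat flange up the roof, under the lower edge of the shingle in the chalked bay, without lifting either shingle, until its upstand stands along the chalk line between the two end ticks. Finish while still holding it there by hand, pressed flat and firmly against the roof as if for nailing, and leave the hammer, the nail tin and the spare shingles where they are.

Things in the scene. Friction and masses are not known exactly. Their poses are not given: they have to be found in the camera images.
- flashing: Loose rain diverter, bare aluminium L, 130 mm long (y), 150 g, lying flange down. Origin: on its underside below the middle of the upstand. Flange 3 mm thick, flat, x from -4 to +71 mm. Upstand: folded box wall 8 mm thick (x -4 to +4 mm), 35 mm high from the underside, over the whole length; pinch it from above. z up, square to the flange.
- tuck_edge (a point): Middle of the loose diverter's flange edge that goes under the shingle: on its underside, 71 mm from its origin along +x. Axes as flashing.
- mark (a point): Middle of the blue chalk line on the roof surface in the bay without a diverter (left or right, varies): target of the loose diverter's origin, with the same axes. x straight up the slope, y along the line, z square off the roof. Line 150 mm long; end ticks 130 mm apart. The shingle's lower edge lies at x = +42 mm, so the flange ends 29 mm under it.
- fitted: The diverter already fitted, same shape and size, fixed in the other bay, 160 mm from the mark along the line. Origin: on the roof surface below the middle of its upstand; its axes are level and turned with the roof (the part slopes with the roof).
- roof: Roof on the bench, fixed: 220 mm deep (x), 340 mm wide (y), rising away from the robot at 0.175 rad. Origin: on the bench below its middle; level axes, x to the high side, y to the left bay. Lower shingle course: one flat plane (z = 0 of mark) from 48 mm below the mark to 100 mm above it, where a lath stops the gap. All below 120 mm high.
- shingle_left (a joint): Lift of the left (+y) bay's upper shingle, rad: 0 as nailed (cannot go lower), growing as its lower edge rises, 0.8 mm per 0.01 rad. 80 mm long up the slope, 156 mm wide, 7 mm thick; underside parallel to the lower course, 7 mm off it, top 14 mm. Springy at its nailed head: starts to lift at about 2 N at the edge, 4 mm takes 4 N.
- shingle_right (a joint): The same for the shingle of the right (-y) bay.
- butt_left (a point): Middle of the left shingle's lower edge, on its underside, 7 mm off the lower course. Axes as mark.
- butt_right (a point): The same for the right shingle.
- hammer: Hammer lying on the bench, 290 mm long along its x, origin below its middle. Bystander.
- nail_tin: Open steel tin of roofing nails, 74 mm across, 45 mm high, origin at the centre of its foot. Bystander.
- spare_shingles: Stack of four spare brown shingles, 160 x 72 mm, 28 mm high, origin at the centre of its underside. Bystander.

How it is judged:
At the end, for the whole second after the job is handed in: Diverter in the chalked bay, within 10 mm of the line up or down the slope, 12 mm along it, 0.09 rad of turn; flat on the roof within 0.045 rad; at rest, under the fingers and pressed on the roof with over 4 N; both shingles down (under 0.035 rad) (x of flashing in the frame of mark between -0.01 and 0.01 m and y of flashing in the frame of mark between -0.012 and 0.012 m and z of flashing in the frame of mark between -0.004 and 0.003 m and x of tuck_edge in the frame of mark above 0.058 m and angle between the z axis of flashing and the z axis of mark, either way round below 0.045 rad and angle between the y axis of flashing and the y axis of mark, either way round below 0.09 rad and contact force between flashing and roof above 4 N and contact force between the fingers and flashing above 2 N and linear speed of flashing below 0.02 m/s and value of joint each of shingle_left, shingle_right below 0.035 rad); the arm keeps its last pose, push and grip.
It fails at once if a shingle is lifted (edge raised by more than about 5 mm) (value of joint any of shingle_left, shingle_right above 0.06 rad).
It fails at once if the hammer, the nail tin or the spare shingles are moved more than 25 mm (distance of any of hammer, nail_tin, spare_shingles from where it was at the start of the episode above 0.025 m).
It also fails if it takes over 38 s, if anything falls off the work surface, if the arm or the gripper's body presses on something with over 40 N, if the wrist force passes 120 N, or if a joint passes its speed limit or range.

## Robot

A 7-joint arm with a two-finger parallel gripper is mounted at the origin on the work surface. World frame = base frame: x ahead of the robot, y to its left, z up, the work surface at z = 0. Lengths are in m, angles in rad, forces in N, time in s.
With the tool pointing down it reaches from about 0.425 to 0.925 m from the base axis. Payload 6.8 kg.
Tool frame: the origin (TCP) lies midway between the tips of the shut fingers; the grasp point (between the pads) lies 19 mm behind it; z points along the fingers, y is the line along which they close (so a half turn about z gives the same grasp; the last joint's range is limited). The gripper opens to 85 mm and grips with 20 to 120 N. Pads are 22 mm wide; open, the fingers measure 114 mm over their backs; the gripper's body (76 mm by 85 mm) begins 54 mm behind the grasp point. The pads swing forward as they close: fully open they stand 13 mm farther back than shut.
Start: joints at [1.054, 0.477, 0.022, 1.555, -0.011, 1.109, -0.083], TCP at [0.268, -0.619, 0.231] pointing down, gripper open.
Joint ranges: [-2.96, 2.96], [-0.34, 2.1], [-1.41, 1.46], [0.24, 2.44], [-1.37, 4.51], [0.17, 1.92], [-2.96, 2.96]. Speed limits (rad/s): [2.39, 2.39, 3.14, 3.14, 3.14, 3.14, 3.14].

## Interface

Orientations are given as a unit quaternion [w, x, y, z].
In Python, from station import * gives the robot as it stands.
- The arm moves only by the shell command python3 -m creep 'ROWS' [FORCE]. ROWS is JSON, a list of rows, each a list of 7 numbers: the gripper command: -1 is shut, 1 is fully open, values between are in proportion, then the shift along the world's x, y, z in mm, then the turn, a rotation vector about the world's x, y, z in rad. A call has 1 to 5 rows; each row shifts and turns the commanded pose from where the row before left it; what a row does not reach is not made up. A row lasts 1/8 s, in which the tool goes at most 62.5 mm and 10.7 degrees, less where a joint would pass 70% of its speed; a pose out of reach is approached as far as the arm can. A call is refused whole if a number of a shift passes 62.5 or a number of a turn 0.188, either way. A call with a gripper value outside its range is refused whole. The fingers move at their own pace and stop on an object; FORCE is the grip in N (left out, the last holds). Time passes only in rows, so rows that do not move let the fingers close. It gives the time, the measured TCP pose, the force, the opening and the grip force at its end, in the units of the state.
- get_obs(): the state, without advancing time (a new reading comes with each control period).
- read_camera(name): name is "scene" or "top" or "wrist"; returns (picture, depth): 480x640x3 uint8, red, green, blue; 480x640 float32, m along the optical axis (not along the pixel's ray), 0 where there is no reading.
- camera_params(name): a dict with "intrinsics" (3x3 intrinsics, pixels), "cam_to_world" (4x4, takes a point from camera to world coordinates); the wrist camera has in their place "mount" (4x4, takes a point from camera to tool coordinates, whose origin is the TCP and whose axes are the flange's). Camera axes: x right, y up, looking along -z (the intrinsics and any distortion apply to the point x, -y, -z); pixel columns grow to the right and rows downward; lengths in m; the calibration is good to about 2 mm. A picture is of the moment at which its call begins: read the wrist's pose just before it. camera_params takes no time and is no camera call.
- hand_in(): hands the job in; it is judged then, once.
The state is a dict: "t": time; "q": joint angles; "joint_vel": joint speeds; "joint_torque": joint torques, N m; "eef_pos": TCP position; "tool_rot": TCP orientation; "contact_force": force on the tool from outside, world axes, zero at the start; "torque": the same for the moment, N m; "gripper_width": opening from 0.0 (shut) to 1.0 (fully open); "grasp_force": force on a finger pad.
Only numpy, scipy, OpenCV 4.12 (cv2) and the standard library are available. Lean on these libraries where they do the work, as an engineer would, in place of code of your own. Each camera call takes 0.05 s, during which the arm holds its last target. There are 200 camera calls.

## Working session

There is one attempt and no reset: what is moved stays moved. The work goes in short steps, Python scripts to look and compute and a shell command to move; the robot and the scene stay as the last step left them, time stands still between calls to the robot, and variables do not carry over. Pictures are saved under pics/ and viewed, at most 10 in all, crops included, and the job is handed in when it is done.

```bash
mkdir -p pics; ls; cat > h.py <<'E'
from station import *
import numpy as np, cv2
from scipy.spatial.transform import Rotation as R
def cam(name):
    o=get_obs(); p=camera_params(name); im,d=read_camera(name)
    K=np.array(p["intrinsics"])
    if name=="wrist":
        q=o["tool_rot"]; T=np.eye(4); T[:3,:3]=R.from_quat([q[1],q[2],q[3],q[0]]).as_matrix(); T[:3,3]=o["eef_pos"]; T=T@np.array(p["mount"])
    else: T=np.array(p["cam_to_world"])
    return im,d,K,T,p
def ray(u,v,K,T):
    c=np.array([(u-K[0,2])/K[0,0],-(v-K[1,2])/K[1,1],-1.0]); return T[:3,3],T[:3,:3]@c
def dep(u,v,d,K,T):
    o,r=ray(u,v,K,T); return o+r*d
def cloud(d,K,T):
    v,u=np.mgrid[:480,:640]; c=np.stack([(u-K[0,2])/K[0,0],-(v-K[1,2])/K[1,1],-np.ones(u.shape)],-1)*d[...,None]
    return c@T[:3,:3].T+T[:3,3]
def save(im,n): cv2.imwrite("pics/"+n,cv2.cvtColor(im,cv2.COLOR_RGB2BGR))
E
python3 - <<'E'
from h import *
for n in("scene","top"):
    im,d,K,T,p=cam(n); save(im,n+"0.png"); np.savez(n+"0.npz",im=im,d=d,K=K,T=T)
    print(n,K.tolist(),T.round(3).tolist(),[k for k in p],(d>0).mean())
o=get_obs();print(o); print(camera_params("wrist"))
E
```

```text
pics
scene [[458.4506222834533, 0.0, 326.0829765470607], [0.0, 458.4506222834533, 236.68380127035903], [0.0, 0.0, 1.0]] [[0.769, -0.486, 0.416, 1.193], [0.639, 0.593, -0.489, -0.712], [-0.009, 0.642, 0.767, 1.186], [0.0, 0.0, 0.0, 1.0]] ['intrinsics', 'cam_to_world'] 0.9961686197916667
top [[533.8157138934004, 0.0, 320.85747315818236], [0.0, 533.8157138934004, 239.40795693992922], [0.0, 0.0, 1.0]] [[-0.032, 0.979, -0.2, 0.272], [-0.999, -0.031, 0.005, -0.018], [-0.001, 0.2, 0.98, 1.599], [0.0, 0.0, 0.0, 1.0]] ['intrinsics', 'cam_to_world'] 0.995908203125
{'t': 0.1, 'q': array([ 1.05391701,  0.47770565,  0.02233344,  1.55634227, -0.01150776,
        1.1092913 , -0.08311881]), 'joint_vel': array([-0.0004627 , -0.00369818,  0.00031269, -0.00212158,  0.00055588,
        0.0012117 , -0.00150195]), 'joint_torque': array([ 4.77518290e-03, -5.97758460e+01,  1.61363672e+00, -2.81951934e+01,
        1.28347718e-02,  5.06730750e-03, -2.28495657e-05]), 'eef_pos': array([ 0.2680939 , -0.61890219,  0.23043501]), 'tool_rot': array([-7.80043027e-04,  9.79184114e-01,  2.02972453e-01, -2.15779845e-04]), 'contact_force': array([0.85310203, 0.32111645, 1.03314838]), 'torque': array([-0.01015037,  0.05315301, -0.06047012]), 'grasp_force': 0.0, 'gripper_width': 0.9975144097390446}
{'intrinsics': array([[386.17175192,   0.        , 320.48280186],
       [  0.        , 386.17175192, 245.48225677],
       [  0.        ,   0.        ,   1.        ]]), 'mount': array([[-4.95784766e-04,  9.63076463e-01,  2.69227564e-01,
         6.88196697e-02],
       [ 9.99999846e-01,  5.44571352e-04, -1.06523869e-04,
        -1.12517991e-03],
       [-2.49204250e-04,  2.69227470e-01, -9.63076584e-01,
        -1.42529696e-01],
       [ 0.00000000e+00,  0.00000000e+00,  0.00000000e+00,
         1.00000000e+00]])}
```

View pics/top0.png

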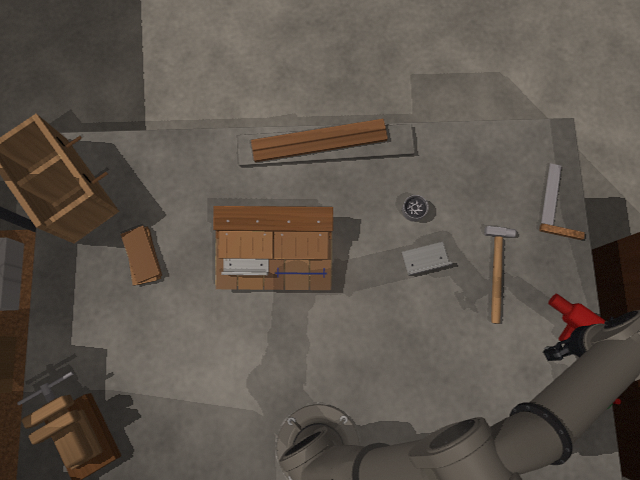

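View pics/scene0.png

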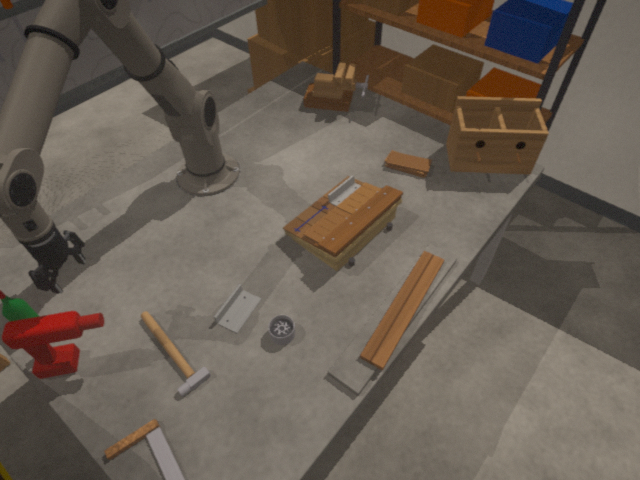

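```bash
python3 - <<'E'
from h import *
o=np.array([1,1])
D={}
for n in("top","scene"):
    z=np.load(n+"0.npz"); im,d,K,T=[z[k] for k in("im","d","K","T")]
    C=cloud(d,K,T); hsv=cv2.cvtColor(im,cv2.COLOR_RGB2HSV)
    H,S,V=[hsv[...,i].astype(int) for i in range(3)]
    box=(C[...,0]>.3)&(C[...,0]<.75)
    blue=(H>100)&(H<140)&(S>70)&box&(abs(C[...,1])<.4)
    P=C[blue]; print(n,"blue",blue.sum(),P.mean(0).round(4) if len(P) else "",P.min(0),P.max(0))
    vs,us=np.nonzero(blue); print(us.min(),us.max(),vs.min(),vs.max())
    # loose diverter: near seed region, not bench by brightness & low sat
    reg=(C[...,0]>.33)&(C[...,0]<.62)&(C[...,1]<-.12)&(C[...,1]>-.45)
    hi=reg&(C[...,2]>.02)&(C[...,2]<.05)
    br=reg&(V>140)&(S<40)
    for nm,m in(("up",hi),("bright",br)):
        k,l,st,ce=cv2.connectedComponentsWithStats(m.astype(np.uint8))
        for i in range(1,k):
            if st[i,4]>25:
                P=C[l==i]; r=cv2.minAreaRect(P[:,:2].astype(np.float32)*1000); print(nm,st[i],P.mean(0).round(4),r)
    # bench check
    b=(C[...,1]>-.2)&(C[...,1]<-.15)&(C[...,0]>.3)&(C[...,0]<.4); print("bench z",np.median(C[b][:,2]))
    # roof plane from lower course brown region
    rf=(C[...,1]>-.1)&(C[...,1]<.22)&(C[...,0]>.38)&(C[...,0]<.75)&(C[...,2]>.03)&(C[...,2]<.13)
    print("roof",rf.sum(),C[rf].min(0),C[rf].max(0),cv2.minAreaRect(C[rf][:,:2].astype(np.float32)*1000))
E
```

```text
top blue 74 [0.4896 0.0349 0.058 ] [ 0.4771683  -0.037496    0.05177634] [0.50522425 0.11080039 0.067832  ]
275 326 268 276
up [409 261  43  14 144] [ 0.496  -0.3462  0.0327] ((496.5838623046875, -347.2429504394531), (9.610942840576172, 129.24609375), 12.133326530456543)
bench z -0.0016172146169808332
roof 7934 [ 0.43954606 -0.06052032  0.03849851] [0.68195841 0.21995692 0.12449056] ((560.6683959960938, 83.21967315673828), (279.8636169433594, 234.37942504882812), 87.98722076416016)
scene blue 21 [0.4904 0.0379 0.0601] [ 0.48600966 -0.03347099  0.05578211] [0.49605842 0.11175548 0.06330536]
296 325 206 230
up [214 283  29  38 201] [ 0.5023 -0.3503  0.0322] ((500.25421142578125, -347.17803955078125), (13.372722625732422, 131.29214477539062), 11.665056228637695)
bright [228 292  31  39 385] [ 0.5344 -0.3226  0.0038] ((534.1217041015625, -338.83074951171875), (62.61709976196289, 123.83992004394531), 11.35694694519043)
bench z 0.0006189627351298466
roof 4901 [ 0.43607282 -0.0639926   0.03007511] [0.68707558 0.21997506 0.12273716] ((562.1993408203125, 82.68115997314453), (284.5618591308594, 242.27777099609375), 87.45464324951172)
```

```bash
python3 -m creep '[[1,29,34,6,0,0,0.171],[1,29,34,6,0,0,0.171],[1,29,34,6,0,0,0.171],[1,29,34,6,0,0,0.171],[1,29,34,6,0,0,0.171]]' 60
python3 -m creep '[[1,29,34,0,0,0,0.171],[1,29,34,0,0,0,0.171],[1,29,34,0,0,0,0.172],[1,0,0,0,0,0,0]]'
python3 - <<'E'
from h import *
im,d,K,T,p=cam("wrist"); save(im,"w1.png"); np.savez("w1.npz",im=im,d=d,K=K,T=T); o=get_obs(); print(o["q"].round(3),o["eef_pos"],o["contact_force"])
E
```

```text
t: 0.72
eef_pos: [0.4139, -0.448, 0.2611]
tool_rot: [-0.0, 0.805, 0.593, -0.0]
contact_force: [1.0, 0.1, -0.1]
gripper_width: 0.999
grasp_force: 0.0
t: 1.23
eef_pos: [0.5031, -0.3429, 0.2611]
tool_rot: [-0.0, 0.627, 0.779, 0.001]
contact_force: [-0.7, 0.5, -1.2]
gripper_width: 0.998
grasp_force: 0.0
[ 0.783  0.369 -0.366  1.666  0.142  1.133  0.589] [ 0.50124075 -0.34560041  0.26091867] [-0.83767917 -0.24127804 -0.13053538]
```

View pics/w1.png

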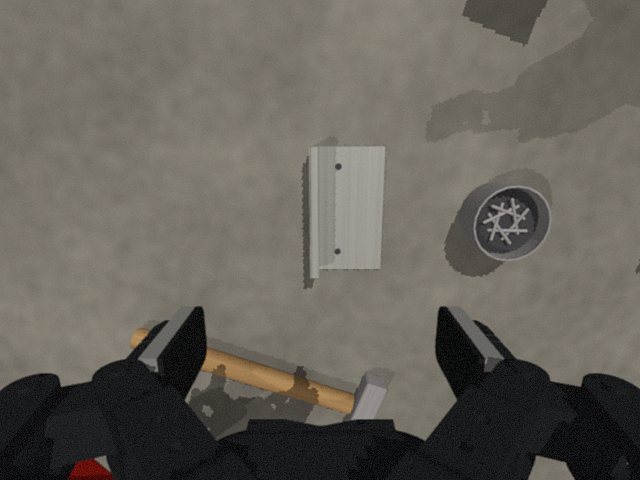

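The wrist view shows the diverter upright in the frame, its upstand a thin bright strip from (314,147) to (315,278) and the flange to its right up to column 384. The hammer and tin are clear of it.

```bash
cat > div.py <<'E'
from h import *
def meas(n):
    z=np.load(n); im,d,K,T=[z[k] for k in("im","d","K","T")]
    C=cloud(d,K,T); A=[]
    m=(C[...,2]>.022)&(C[...,2]<.045)&(abs(C[...,0]-.5)<.08)&(abs(C[...,1]+.347)<.09)
    k,l,st,ce=cv2.connectedComponentsWithStats(m.astype(np.uint8)); i=1+np.argmax(st[1:,4]); m=l==i
    P=C[m]; print("depth upstand",st[i],P.mean(0).round(4),np.percentile(P[:,2],[5,50,95]).round(4),cv2.minAreaRect(P[:,:2].astype(np.float32)*1000))
    vs,us=np.nonzero(m); r=cv2.minAreaRect(np.c_[us,vs].astype(np.float32)); B=cv2.boxPoints(r)
    Q=[]
    for u,v in B:
        o,g=ray(u,v,K,T); Q.append(o+g*(.035-o[2])/g[2])
    Q=np.array(Q); print("ray z=.035",Q.mean(0).round(4),cv2.minAreaRect(Q[:,:2].astype(np.float32)*1000))
    f=(C[...,2]>-.006)&(C[...,2]<.012)&(im.min(-1)>135)&(abs(C[...,0]-.53)<.1)&(abs(C[...,1]+.347)<.1)
    print("flange",f.sum(),np.median(C[f][:,2]),cv2.minAreaRect(C[f][:,:2].astype(np.float32)*1000))
    return us.mean(),vs.mean(),K,T
if __name__=="__main__":
    meas("w1.npz")
E
python3 div.py
```

```text
depth upstand [ 309  147   10  132 1229] [ 0.4974 -0.3436  0.0346] [0.0329 0.0347 0.036 ] ((497.98834228515625, -347.4810791015625), (8.670289039611816, 129.52658081054688), 12.220001220703125)
ray z=.035 [ 0.4979 -0.3471  0.035 ] ((497.681640625, -347.1751708984375), (9.131487846374512, 128.83656311035156), 12.21654224395752)
flange 5958 0.0029439710965954713 ((535.4840698242188, -339.1999816894531), (66.32198333740234, 130.0558624267578), 12.256299018859863)
```

```bash
python3 -m creep '[[1,-3,-1.5,-50,0,0,-0.003],[1,0,0,-60,0,0,0],[1,0,0,-60,0,0,0],[1,0,0,-50,0,0,0],[1,0,0,0,0,0,0]]' 60
python3 -m creep '[[1,0,0,-20,0,0,0],[1,0,0,0,0,0,0]]'
```

```text
t: 1.9
eef_pos: [0.4931, -0.3486, 0.0375]
tool_rot: [-0.004, 0.632, 0.775, -0.001]
contact_force: [0.2, 0.0, 1.0]
gripper_width: 1.003
grasp_force: 0.0
t: 2.15
eef_pos: [0.4973, -0.3494, 0.0216]
tool_rot: [0.0, 0.632, 0.775, -0.0]
contact_force: [0.5, -0.2, 0.8]
gripper_width: 0.995
grasp_force: 0.0
```

```bash
python3 -m creep '[[1,0.5,1.5,-10,0,0,0.01],[1,0,0,0,0,0,0],[-0.5,0,0,0,0,0,0],[-1,0,0,0,0,0,0],[-1,0,0,0,0,0,0]]' 60
python3 -m creep '[[-1,0,0,0,0,0,0],[-1,0,0,0,0,0,0],[-1,0,0,0,0,0,0]]'
```

```text
t: 2.78
eef_pos: [0.4979, -0.3475, 0.0115]
tool_rot: [0.0, 0.628, 0.779, 0.0]
contact_force: [-0.6, -0.2, -0.3]
gripper_width: 0.377
grasp_force: 0.0
t: 3.15
eef_pos: [0.4982, -0.3474, 0.0115]
tool_rot: [0.0, 0.627, 0.779, 0.0]
contact_force: [0.4, 0.4, 1.8]
gripper_width: 0.083
grasp_force: 59.9
```

```bash
python3 -m creep '[[-1,0,0,20,0,0,0],[-1,0,0,50,0,0,0],[-1,0,50,50,0,0,0],[-1,0,50,50,0,0,-0.08],[-1,0,50,50,0,0,-0.08]]' 100
python3 -m creep '[[-1,0,50,30,0,0,-0.08],[-1,0,50,20,0,0,0],[-1,0,35,0,0,0,0],[-1,0,0,0,0,0,0],[-1,0,0,0,0,0,0]]'
python3 - <<'E'
from h import *
im,d,K,T,p=cam("wrist"); save(im,"w2.png"); np.savez("w2.npz",im=im,d=d,K=K,T=T); o=get_obs(); print(o["q"].round(3),o["eef_pos"],o["contact_force"],o["grasp_force"])
E
```

```text
t: 3.78
eef_pos: [0.4972, -0.2133, 0.2162]
tool_rot: [0.0, 0.689, 0.725, 0.0]
contact_force: [1.5, -0.3, -1.1]
gripper_width: 0.072
grasp_force: 98.0
t: 4.4
eef_pos: [0.4973, -0.0806, 0.2642]
tool_rot: [0.0, 0.716, 0.698, -0.0]
contact_force: [0.6, -0.3, -0.6]
gripper_width: 0.074
grasp_force: 98.0
[ 0.433  0.195 -0.449  1.893  0.096  1.075 -0.082] [ 0.49736535 -0.08103488  0.26400132] [-0.20726961  0.96173008 -1.39038781] 98.00313234329224
```

View pics/w2.png

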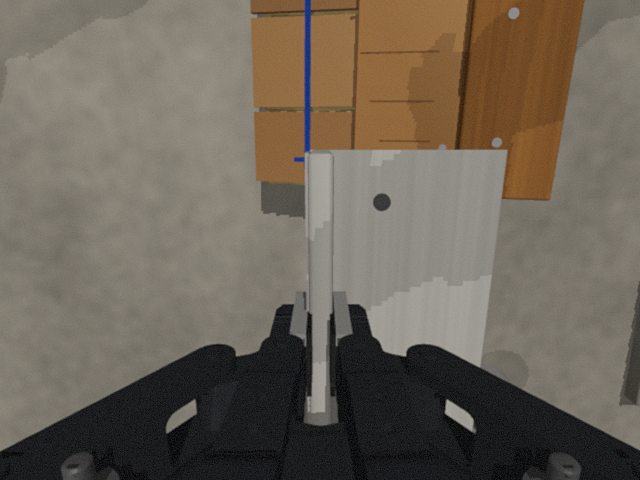

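The held diverter hangs square in the jaws. The near end of the chalk line is at (307,150) with its tick at (298,159), but the far end is off the picture, so I'll back off a little.

```bash
python3 -m creep '[[-1,0,-40,40,0,0,0],[-1,0,-30,30,0,0,0],[-1,0,0,0,0,0,0],[-1,0,0,0,0,0,0]]'
python3 - <<'E'
from h import *
im,d,K,T,p=cam("wrist"); save(im,"w3.png"); np.savez("w3.npz",im=im,d=d,K=K,T=T); o=get_obs(); print(o["eef_pos"],o["contact_force"],o["tool_rot"])
E
cat > roof.py <<'E'
from h import *
for n in("w2.npz","w3.npz"):
    z=np.load(n); im,d,K,T=[z[k] for k in("im","d","K","T")]
    C=cloud(d,K,T); hsv=cv2.cvtColor(im,cv2.COLOR_RGB2HSV); H,S,V=[hsv[...,i].astype(int) for i in range(3)]
    m=(H>105)&(H<135)&(S>120)&(V>50)&(C[...,2]>.03)&(C[...,2]<.1)
    vs,us=np.nonzero(m); P=C[m]; print(n,m.sum(),us.min(),us.max(),vs.min(),vs.max(),P[:,1].min().round(4),P[:,1].max().round(4))
    # lower course plane: x range .455..520, not held, y in line range
    w=(C[...,0]>.452)&(C[...,0]<.52)&(C[...,1]>-.03)&(C[...,1]<.09)&(C[...,2]>.03)&(C[...,2]<.1)&(d>0)
    Q=C[w]; A=np.c_[Q[:,:2],np.ones(len(Q))]; g=np.ones(len(Q),bool)
    for _ in range(5):
        c=np.linalg.lstsq(A[g],Q[g,2],rcond=None)[0]; r=Q[:,2]-A@c; g=abs(r)<.002
    nn=np.array([-c[0],-c[1],1]); nn/=np.linalg.norm(nn)
    print("plane",c.round(4),"tilt",np.arccos(nn[2]).round(4),"az",np.arctan2(-nn[1],-nn[0]).round(4),g.mean().round(2),r[g].std().round(5))
    # line fit by rays on this plane
    L=[]
    for u,v in zip(us,vs):
        o,g2=ray(u,v,K,T); t=(c[2]+c[0]*o[0]+c[1]*o[1]-o[2])/(g2[2]-c[0]*g2[0]-c[1]*g2[1]); L.append(o+t*g2)
    L=np.array(L); f=np.polyfit(L[:,1],L[:,0],1)
    for _ in range(5):
        r=L[:,0]-np.polyval(f,L[:,1]); k=abs(r)<.002; f=np.polyfit(L[k,1],L[k,0],1)
    print("line",f.round(4),"y",L[k,1].min().round(4),L[k,1].max().round(4),"ticks y",np.round(L[abs(r)>.003][:,1],4)[[0,-1]] if (abs(r)>.003).any() else "")
    ym=(L[k,1].min()+L[k,1].max())/2; xm=np.polyval(f,ym); print("mark",xm.round(4),ym.round(4),(c@[xm,ym,1]).round(4),"yaw",-np.arctan(f[0]).round(4))
    tk=L[r<-.003]; a=tk[tk[:,1]<ym][:,1]; b=tk[tk[:,1]>ym][:,1]
    print("tick means",a.mean().round(4) if len(a) else None,b.mean().round(4) if len(b) else None)
    # height profile up slope along mid
    s=(abs(C[...,1]-.03)<.03)&(C[...,0]>.44)&(C[...,0]<.66)&(C[...,2]>.02); Q=C[s]
    h=(Q[:,2]-(c[0]*Q[:,0]+c[1]*Q[:,1]+c[2]))*nn[2]; xx=(Q[:,0]-xm)/nn[2]*1000
    for b in range(-50,70,5):
        j=(xx>=b)&(xx<b+5)
        if j.any() : print(b,round(np.median(h[j])*1000,1),end="; ")
    print()
E
python3 roof.py
```

```text
t: 4.95
eef_pos: [0.4972, -0.15, 0.3331]
tool_rot: [-0.001, 0.717, 0.697, -0.0]
contact_force: [-0.4, 0.7, -1.5]
gripper_width: 0.067
grasp_force: 98.3
[ 0.49709786 -0.1492973   0.33274506] [ 0.77485643 -0.68193568 -2.14382119] [-1.06789734e-03  7.16183556e-01  6.97911043e-01 -3.86914881e-04]
w2.npz 799 294 310 0 161 -0.0309 0.0943
plane [ 0.177  -0.0071 -0.0281] tilt 0.1754 az -0.0403 0.93 0.00075
line [0.0391 0.4878] y -0.0224 0.0944 ticks y [-0.0282 -0.0309]
mark 0.4892 0.036 0.0582 yaw -0.0391
tick means -0.0294 None
-50 -0.1; -45 0.0; -40 -0.1; -35 -0.1; -30 -0.1; -25 -0.1; -20 -0.1; -15 -0.1; -10 -0.1; -5 0.2; 0 0.2; 5 -0.1; 10 -0.0; 15 -0.1; 20 -0.1; 25 -0.2; 30 -0.1; 35 0.1; 40 13.6; 45 13.9; 50 13.9; 55 13.8; 60 13.9; 65 14.0; 
w3.npz 450 296 322 0 93 -0.0369 0.0462
plane [ 0.1776 -0.0085 -0.0284] tilt 0.1759 az -0.0476 0.94 0.00081
line [0.0371 0.4883] y -0.0368 0.0462 ticks y [-0.0278 -0.0314]
mark 0.4884 0.0047 0.0583 yaw -0.0371
tick means -0.0292 None
-50 0.0; -45 -0.1; -40 -0.1; -35 -0.2; -30 -0.1; -25 0.0; -20 -0.2; -15 -0.1; -10 -0.1; -5 0.2; 0 0.4; 5 -0.1; 10 -0.1; 15 -0.0; 20 -0.1; 25 -0.2; 30 -0.1; 35 -0.1; 40 13.5; 45 13.9; 50 14.0; 55 14.0; 60 13.9; 65 14.0;
```

View pics/w3.png

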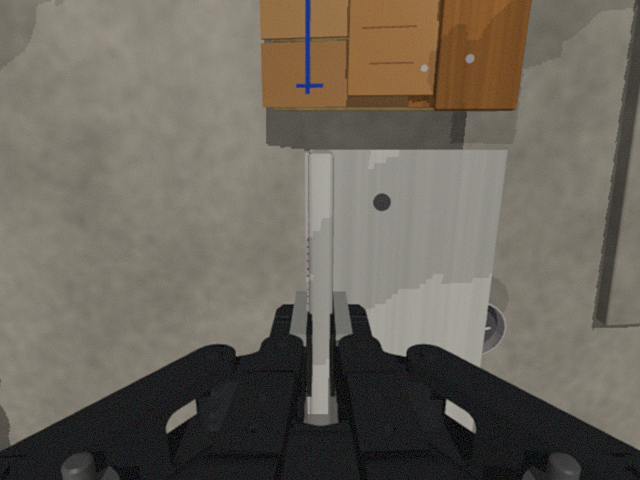

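```bash
cat > held.py <<'E'
from h import *
import sys
z=np.load(sys.argv[1]); im,d,K,T=[z[k] for k in("im","d","K","T")]
M=np.array(camera_params("wrist")["mount"]); P=cloud(d,K,M)  # tool frame
# flashing frame guess: x_f=tool y, y_f=tool x, z_f=-tool z
F=np.stack([P[...,1],P[...,0],-P[...,2]],-1)
m=(F[...,0]>.012)&(F[...,0]<.065)&(F[...,1]>.02)&(F[...,1]<.06)&(abs(F[...,2]+.0085)<.012)
Q=F[m];c=np.linalg.lstsq(np.c_[Q[:,:2],np.ones(len(Q))],Q[:,2],rcond=None)[0]; print("flange top plane z=ax+by+c",c.round(4),m.sum())
u=(abs(F[...,0])<.02)&(F[...,1]>.03)&(F[...,1]<.07)&(F[...,2]>.012)&(F[...,2]<.035)
Q=F[u]; print("upstand top z",np.median(Q[:,2]).round(4),"x pct",np.percentile(Q[:,0],[2,50,98]).round(4),"yend",np.percentile(Q[:,1],99).round(4)); print("x slope",np.polyfit(Q[:,1],Q[:,0],1).round(4))
fl=(F[...,0]>.012)&(abs(F[...,2]+.0085)<.01)&(F[...,1]<.1); print("flange x max",np.percentile(F[fl][:,0],99.5).round(4),"y max",np.percentile(F[fl][:,1],99.5).round(4))
E
python3 held.py w3.npz
python3 - <<'E'
from h import *
o=get_obs();q=o["tool_rot"];Rm=R.from_quat([q[1],q[2],q[3],q[0]])
mark=np.array([.4893,.036,.0583]); Rk=R.from_euler("ZY",[-.039,-.175])
Rt=R.from_matrix(Rk.as_matrix()@np.array([[0,1,0],[1,0,0],[0,0,-1.]]))
print("rotvec",(Rt*Rm.inv()).as_rotvec().round(4))
for x,zz in((-.042,.06),(-.042,.02),(-.042,0),(0,0)):
    p=mark+Rk.apply([x,0,zz+.0115]); print(x,zz,p.round(4),((p-o["eef_pos"])*1000).round(1))
E
```

```text
flange top plane z=ax+by+c [-0.0005  0.0007 -0.0087] 13171
upstand top z 0.0231 x pct [-0.0047 -0.0004  0.0039] yend 0.0649
x slope [-0.0008 -0.0003]
flange x max 0.0708 y max 0.0648
rotvec [-0.0067 -0.1769 -0.0132]
-0.042 0.06 [0.4355 0.0381 0.1214] [ -61.6  187.4 -211.3]
-0.042 0.02 [0.4425 0.0378 0.082 ] [ -54.6  187.1 -250.7]
-0.042 0 [0.446  0.0377 0.0623] [ -51.1  187.  -270.4]
0 0 [0.4873 0.0361 0.0696] [  -9.8  185.4 -263.1]
```

```bash
python3 -m creep '[[-1,-15,50,-30,0,-0.05,-0.006],[-1,-15,50,-40,0,-0.05,-0.007],[-1,-15,50,-50,0,-0.05,0],[-1,-17,37,-50,-0.007,-0.027,0],[-1,0,0,-41,0,0,0]]'
python3 -m creep '[[-1,0,0,0,0,0,0],[-1,0,0,0,0,0,0]]'
cat > where.py <<'E'
from h import *
o=get_obs();q=o["tool_rot"];Rm=R.from_quat([q[1],q[2],q[3],q[0]])
mark=np.array([.4893,.036,.0583]); Rk=R.from_euler("ZY",[-.039,-.175])
Rt=R.from_matrix(Rk.as_matrix()@np.array([[0,1,0],[1,0,0],[0,0,-1.]]))
Rf=R.from_matrix(Rm.as_matrix()@np.array([[0,1,0],[1,0,0],[0,0,-1.]]))
f=o["eef_pos"]-Rf.apply([.0003,0,.0117])
print("flashing in mark mm",(Rk.inv().apply(f-mark)*1000).round(1),"rot err",(Rt*Rm.inv()).as_rotvec().round(4))
print("force in mark",Rk.inv().apply(o["contact_force"]).round(1),"torque",o["torque"].round(2),"grip",o["grasp_force"],"t",o["t"],o["q"].round(2))
for x,z in((-42,20),(-42,4),(-42,0),(-42,-2),(0,-2)): print(x,z,((mark+Rk.apply([x/1000,0,z/1000])-f)*1000).round(1))
E
python3 where.py
```

```text
t: 5.62
eef_pos: [0.4359, 0.03, 0.1312]
tool_rot: [0.063, 0.715, 0.693, 0.061]
contact_force: [1.5, -0.9, -1.5]
gripper_width: 0.067
grasp_force: 98.3
t: 5.88
eef_pos: [0.4398, 0.027, 0.1341]
tool_rot: [0.064, 0.718, 0.691, 0.061]
contact_force: [-0.3, -0.5, -0.9]
gripper_width: 0.07
grasp_force: 98.4
flashing in mark mm [-35.4 -10.9  71.5] rot err [ 0.0005  0.0028 -0.0004]
force in mark [-0.4 -0.5 -0.9] torque [0.   0.28 0.02] grip 98.36987614631653 t 5.875 [ 0.26  0.19 -0.54  2.28  0.29  0.55 -0.54]
-42 20 [  2.9  10.8 -51.8]
-42 4 [  5.7  10.7 -67.6]
-42 0 [  6.4  10.6 -71.5]
-42 -2 [  6.7  10.6 -73.5]
0 -2 [ 48.    9.  -66.2]
```

```bash
python3 -m creep '[[-1,2,6,-25,0,0.0015,0],[-1,1,5,-25,0,0.0015,0],[-1,1.5,0,-12,0,0,0],[-1,1,0,-5,0,0,0],[-1,0,0,0,0,0,0]]'
python3 where.py
python3 - <<'E'
from h import *
im,d,K,T,p=cam("scene"); s=cv2.resize(im[140:300,250:440],None,fx=4,fy=3.7); 
top,_,_,_,_=cam("wrist"); save(np.hstack([cv2.resize(im[150:270,270:420],(400,320)),cv2.resize(top,(400,320))]),"c1.png")
E
```

```text
t: 6.5
eef_pos: [0.4458, 0.0376, 0.0671]
tool_rot: [0.064, 0.718, 0.69, 0.061]
contact_force: [-0.2, -0.4, -2.1]
gripper_width: 0.07
grasp_force: 98.3
flashing in mark mm [-41.7  -0.1   4.6] rot err [0.0009 0.001  0.0005]
force in mark [-0.6 -0.4 -2. ] torque [0.03 0.31 0.01] grip 98.34800362586975 t 6.5 [ 0.12  0.33 -0.44  2.32  0.52  0.4  -0.79]
-42 20 [-3.   0.2 15.1]
-42 4 [-0.2  0.1 -0.6]
-42 0 [ 0.5  0.1 -4.6]
-42 -2 [ 0.8  0.1 -6.6]
0 -2 [42.1 -1.5  0.8]
```

View pics/c1.png

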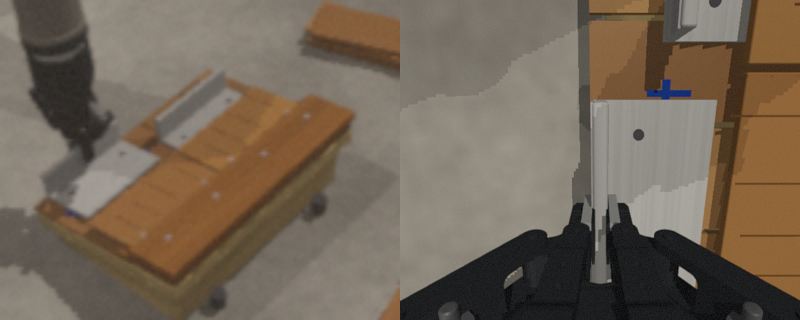

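The diverter is over the lower course, its flange short of the shingle's edge and its end beside the far tick (right half, about (665,92)). Next I lower to contact.

```bash
python3 -m creep '[[-1,0.3,0,-2,0,0,0],[-1,0.2,0,-1.5,0,0,0],[-1,0,0,-1,0,0,0],[-1,0,0,0,0,0,0]]'; python3 where.py|head -2
```

```text
t: 7.1
eef_pos: [0.4452, 0.0377, 0.0622]
tool_rot: [0.063, 0.718, 0.691, 0.06]
contact_force: [-4.4, -0.7, 9.4]
gripper_width: 0.068
grasp_force: 100.2
flashing in mark mm [-43.   -0.   -0.2] rot err [ 0.0015 -0.0003 -0.0003]
force in mark [-2.6 -0.9 10.1] torque [-0.02  0.76 -0.08] grip 100.1709258556366 t 7.1 [ 0.11  0.34 -0.43  2.32  0.54  0.39 -0.81]
```

```bash
python3 -m creep '[[-1,4.92,-0.19,0.87,0,0,0],[-1,4.92,-0.19,0.87,0,0,0],[-1,4.92,-0.19,0.87,0,0,0],[-1,4.92,-0.19,0.87,0,0,0],[-1,0,0,0,0,0,0]]'; python3 where.py|head -2
```

```text
t: 7.72
eef_pos: [0.4524, 0.0366, 0.0632]
tool_rot: [0.059, 0.717, 0.693, 0.051]
contact_force: [-44.2, 4.7, 49.3]
gripper_width: 0.071
grasp_force: 108.0
flashing in mark mm [-36.   -1.   -0.4] rot err [ 0.0086 -0.0193 -0.0037]
force in mark [-35.1   3.   56.3] torque [0.94 7.29 0.1 ] grip 107.99773602455389 t 7.725 [ 0.13  0.35 -0.44  2.29  0.51  0.43 -0.77]
```

```bash
python3 -m creep '[[-1,-10,0.4,-1.6,0,0,0],[-1,-5.3,0.2,0.6,0,0,0],[-1,-0.3,0,1.5,0,0,0],[-1,0,0,0,0,0,0]]'; python3 where.py
python3 - <<'E'
from h import *
im,d,K,T,p=cam("wrist"); save(im,"w4.png"); np.savez("w4.npz",im=im,d=d,K=K,T=T)
E
python3 held.py w4.npz
```

```text
t: 8.22
eef_pos: [0.4501, 0.0377, 0.0659]
tool_rot: [0.063, 0.718, 0.691, 0.06]
contact_force: [-0.6, 0.4, -2.1]
gripper_width: 0.077
grasp_force: 99.2
flashing in mark mm [-37.7   0.1   2.6] rot err [0.0005 0.     0.0001]
force in mark [-1.   0.4 -2. ] torque [-0.01  0.27  0.  ] grip 99.2176365852356 t 8.225 [ 0.12  0.34 -0.44  2.31  0.52  0.4  -0.79]
-42 20 [-7.3  0.1 16.4]
-42 4 [-4.5  0.   0.6]
-42 0 [-3.8  0.  -3.3]
-42 -2 [-3.5 -0.  -5.3]
0 -2 [37.8 -1.6  2. ]
flange top plane z=ax+by+c [ 0.0084  0.0052 -0.0084] 13313
upstand top z 0.0235 x pct [-0.0048 -0.0004  0.0037] yend 0.0649
x slope [-0.0028 -0.0004]
flange x max 0.1365 y max 0.0994
```

View pics/w4.png

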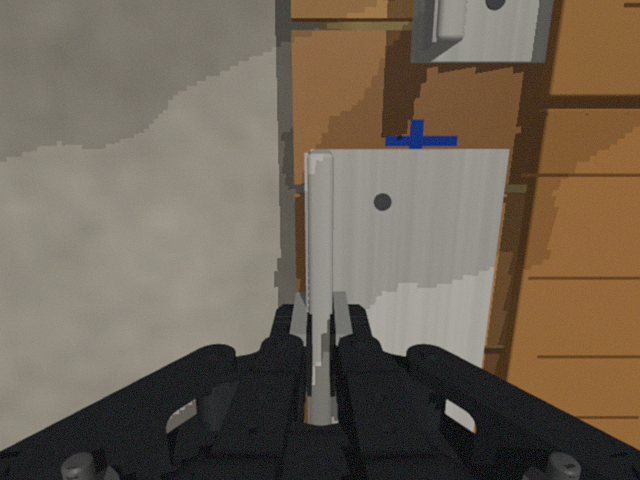

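Nothing has been touched: the flange edge (column 508) is still short of the shingle edge (column 525), so the block was friction from pressing too hard. I'll slide it in just above the surface, with the small tilt in the grip corrected.

```bash
python3 -m creep '[[-1,0.2,0,-1.2,-0.005,0.008,0],[-1,4.35,-0.17,0.77,0,0,0],[-1,4.35,-0.17,0.77,0,0,0],[-1,4.35,-0.17,0.77,0,0,0],[-1,0,0,0,0,0,0]]'; python3 where.py|head -2
```

```text
t: 8.9
eef_pos: [0.463, 0.0372, 0.0669]
tool_rot: [0.062, 0.718, 0.691, 0.056]
contact_force: [0.5, 0.1, -2.0]
gripper_width: 0.071
grasp_force: 99.2
flashing in mark mm [-24.8   0.1   1.4] rot err [ 0.0056 -0.0083 -0.    ]
force in mark [ 0.2  0.1 -2. ] torque [-0.02  0.32  0.06] grip 99.19427633285522 t 8.9 [ 0.13  0.36 -0.44  2.28  0.51  0.43 -0.77]
```

```bash
python3 -m creep '[[-1,4,-0.15,0.7,0,0,0],[-1,4,-0.15,0.7,0,0,0],[-1,4,-0.15,0.7,0,0,0],[-1,0,0,0,0,0,0]]'; python3 where.py|head -2
```

```text
t: 9.4
eef_pos: [0.475, 0.0367, 0.069]
tool_rot: [0.062, 0.718, 0.691, 0.056]
contact_force: [-0.8, -0.1, -2.5]
gripper_width: 0.071
grasp_force: 99.2
flashing in mark mm [-12.7   0.1   1.3] rot err [ 0.0057 -0.0084 -0.0002]
force in mark [-1.2 -0.2 -2.4] torque [ 0.05  0.24 -0.01] grip 99.1943085193634 t 9.4 [ 0.14  0.37 -0.44  2.25  0.5   0.45 -0.75]
```

Inserted freely. I'll go up the remaining 12.7 mm, then look before pressing.

```bash
python3 -m creep '[[-1,4.2,-0.16,0.74,0,0,0],[-1,4.2,-0.16,0.74,0,0,0],[-1,4.1,-0.16,0.72,0,0,0],[-1,0,0,0,0,0,0],[-1,0,0,0,0,0,0]]'; python3 where.py|head -2
python3 - <<'E'
from h import *
im,d,K,T,p=cam("wrist"); save(im,"w5.png"); np.savez("w5.npz",im=im,d=d,K=K,T=T)
C=cloud(d,K,T); mark=np.array([.4893,.036,.0583]); Rk=R.from_euler("ZY",[-.039,-.175]); Q=(C-mark)@Rk.as_matrix()
for y0,y1 in((20,40),(40,60),(85,125)):
  print(y0,[ (x,round(np.median(Q[(abs(Q[...,0]*1e3-x)<2)&(Q[...,1]>y0/1e3)&(Q[...,1]<y1/1e3)][:,2])*1e3,1)) for x in(15,25,33,46,55,70,90)])
E
```

```text
t: 10.02
eef_pos: [0.4868, 0.0362, 0.071]
tool_rot: [0.062, 0.718, 0.691, 0.055]
contact_force: [0.0, 0.1, -1.7]
gripper_width: 0.064
grasp_force: 99.2
flashing in mark mm [-0.7  0.   1.2] rot err [ 0.0059 -0.0091 -0.0004]
force in mark [-0.3  0.1 -1.7] torque [ 0.04  0.3  -0.04] grip 99.19517755508423 t 10.025 [ 0.15  0.38 -0.45  2.22  0.5   0.46 -0.73]
20 [(15, np.float64(105.3)), (25, np.float64(4.4)), (33, np.float64(4.5)), (46, np.float64(13.8)), (55, np.float64(13.9)), (70, np.float64(13.9)), (90, np.float64(13.9))]
40 [(15, np.float64(4.4)), (25, np.float64(4.5)), (33, np.float64(4.4)), (46, np.float64(13.9)), (55, np.float64(13.9)), (70, np.float64(13.8)), (90, np.float64(14.0))]
85 [(15, np.float64(2.4)), (25, np.float64(2.4)), (33, np.float64(2.4)), (46, np.float64(13.8)), (55, np.float64(13.8)), (70, np.float64(13.9)), (90, np.float64(13.9))]
```

View pics/w5.png

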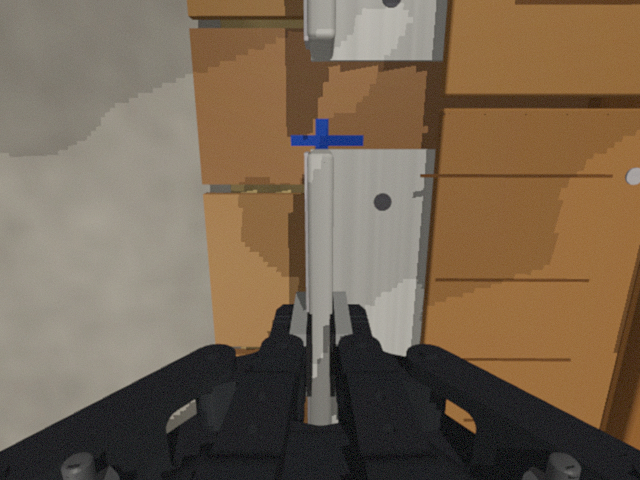

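```bash
python3 - <<'E'
from h import *
z=np.load("w5.npz"); im,d,K,T=[z[k] for k in("im","d","K","T")]
C=cloud(d,K,T); mark=np.array([.4893,.036,.0583]); Rk=R.from_euler("ZY",[-.039,-.175]); Q=(C-mark)@Rk.as_matrix()*1e3
for u,v in((345,140),(300,140),(322,122),(322,145),(370,152),(320,154)): print(u,v,Q[v,u].round(1))
E
python3 -m creep '[[-1,0.2,0,-1.4,0,0,0],[-1,0.15,0,-0.8,0,0,0],[-1,0,0,0,0,0,0]]'; python3 where.py|head -2
```

```text
345 140 [ 9.1 68.5  0.7]
300 140 [-8.3 68.5  0.2]
322 122 [ 0.2 75.2  0.3]
322 145 [ 0.2 66.6 -0.3]
370 152 [18.4 64.2  4.7]
320 154 [-0.2 64.9 36.1]
t: 10.45
eef_pos: [0.4871, 0.0362, 0.0694]
tool_rot: [0.062, 0.718, 0.691, 0.055]
contact_force: [-6.0, 0.5, 10.1]
gripper_width: 0.067
grasp_force: 101.2
flashing in mark mm [-0.7 -0.  -0.3] rot err [ 0.0067 -0.0088 -0.0004]
force in mark [-4.2  0.3 11. ] torque [-0.04  0.96 -0.03] grip 101.20266079902649 t 10.45 [ 0.14  0.38 -0.44  2.22  0.5   0.46 -0.74]
```

```bash
python3 -m creep '[[-1,0,0,0,0,0,0],[-1,0,0,0,0,0,0],[-1,0,0,0,0,0,0],[-1,0,0,0,0,0,0]]'; python3 where.py|head -2
python3 - <<'E'
from h import *
im,d,K,T,p=cam("wrist"); C=cloud(d,K,T); mark=np.array([.4893,.036,.0583]); Rk=R.from_euler("ZY",[-.039,-.175]); Q=(C-mark)@Rk.as_matrix()*1e3
for y0,y1 in((20,40),(45,62)):
  print([(x,np.median(Q[(abs(Q[...,0]-x)<2)&(Q[...,1]>y0)&(Q[...,1]<y1)][:,2]).round(1)) for x in(20,33,46,90)])
E
```

```text
t: 10.95
eef_pos: [0.4871, 0.0362, 0.0694]
tool_rot: [0.062, 0.718, 0.691, 0.055]
contact_force: [-6.2, -1.1, 11.1]
gripper_width: 0.068
grasp_force: 101.2
flashing in mark mm [-0.6  0.  -0.3] rot err [ 0.0066 -0.0087 -0.0005]
force in mark [-4.1 -1.3 12. ] torque [-0.07  0.94 -0.02] grip 101.16275668144226 t 10.95 [ 0.14  0.38 -0.44  2.22  0.5   0.46 -0.74]
[(20, np.float64(3.3)), (33, np.float64(3.0)), (46, np.float64(13.8)), (90, np.float64(13.9))]
[(20, np.float64(3.0)), (33, np.float64(2.9)), (46, np.float64(13.8)), (90, np.float64(13.9))]
```

The diverter lies flat with its top at 3 mm, the shingle is down at 13.9 mm, and the press is steady at about 12 N, so I'm handing in.

```bash
python3 -c "
from station import *
print(hand_in())"
```

```text
the job is handed in; nothing more can be done
None
```

I handed the job in with the diverter held on the chalk line (about 1 mm off by my measurements), pressed flat on the roof at about 12 N; the chalked-bay shingle was still down and the hammer, tin and spare shingles were not touched, and the hand-in returned no verdict.

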